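# Lock up a printing block with spacers and hold the clamp bar

### The job

Lock the printing block up in its steel bed: stand wooden spacers upright on the bed, side by side like books with their broad faces towards the block, in the gap between the block and the sprung aluminium clamp bar, until so little gap is left that the bar can close it (two or three spacers, depending on the gap). Then push the bar by its upright plate firmly against the stack and finish while still holding it there, so that bar, spacers and block are clamped tight. Leave the ink jar, the wooden rubbing pad and the white lid where they are.

Things in the scene. Friction and masses are not known exactly. Their poses are not given: they have to be found in the camera images.
- bed: the lock-up bed: a fixed dark steel plate 290 x 130 mm, 8 thick, lying on the table, turned up to 0.4 rad. Its x axis runs along the bed from the clamp bar (near the robot) to the printing block (away from it), y to the left, z up. Origin: on its underside, on the centre line, 55 mm in x beyond the clamp bar's face when the bar is open. The spacers stand on its top, 8 mm above the table; two 6 mm wide strips along its long edges are only trim.
- bar: aluminium clamp bar across the bed, 100 long (y) x 30 thick (x), its top 32 mm above the table; slides along the bed's x towards the block by at most 34 mm, then meets its end stop. A spring pushes it back open: 3 N at the open end, 6.4 N at the end stop; released, it returns to the open end. It starts open. Origin: middle of its flat clamping face (the face towards the block), at table height; axes as the bed's.
- bar_plate (a point): top centre of the clamp bar's steel push plate, 85.5 mm above the table, moving with the bar. The plate stands upright on the bar: 14 thick (bed x) x 30 wide (bed y), free from 32 mm to 85.5 mm above the table; its middle is 23 mm behind the clamping face. Pinch it across its 30 mm width or push it from behind. About 15 N of push clamps the stack well.
- block: the printing block: wood 80 (x) x 100 (y) mm with an etched metal plate on top, its top 31 mm above the table, fixed to the bed together with the steel register rail behind it; its axes are parallel to the bed's. Its place along the bed varies, so that the gap to the open bar is 60 to 92 mm. Origin: centre of its underside, on the bed.
- block_face (a point): middle of the top edge of the block's flat face towards the clamp bar. The gap is the distance along the bed's x from bar's origin to this point.
- spacer1: one of three identical upright wooden spacers (any will do): a slab 24 thick (its own x) x 50 long (y) x 50 tall (z) mm, 60 g, with flat 50 mm tall end faces 50 apart; the lowest 8 mm of the foot tapers on both broad sides to 20 mm thick. A thin dark stripe on each broad side, 40 mm up. Starts standing on its foot on the table beside the bed, on either side. Origin: centre of its underside.
- spacer2: one of three identical upright wooden spacers (any will do): a slab 24 thick (its own x) x 50 long (y) x 50 tall (z) mm, 60 g, with flat 50 mm tall end faces 50 apart; the lowest 8 mm of the foot tapers on both broad sides to 20 mm thick. A thin dark stripe on each broad side, 40 mm up. Starts standing on its foot on the table beside the bed, on either side. Origin: centre of its underside.
- spacer3: one of three identical upright wooden spacers (any will do): a slab 24 thick (its own x) x 50 long (y) x 50 tall (z) mm, 60 g, with flat 50 mm tall end faces 50 apart; the lowest 8 mm of the foot tapers on both broad sides to 20 mm thick. A thin dark stripe on each broad side, 40 mm up. Starts standing on its foot on the table beside the bed, on either side. Origin: centre of its underside.
- ink_jar: bystander, to be left alone: ink jar, 58 mm diameter, 62 tall. Origin: underside.
- baren: bystander, to be left alone: wooden hand rubbing pad, a 72 mm disc with a knob, 46 tall. Origin: underside.
- jar_lid: bystander, to be left alone: white lid, 68 mm disc, 12 thick. Origin: underside.
There are look-alikes about, which are no part of the job. Leave any green look-alike of the spacer2 alone.

How it is judged:
On the way:
1. two spacers stand in the gap on the bed ((((z of spacer1 in the frame of bed between 0.005 and 0.0115 m and angle between spacer1's own z axis and vertical below 0.1 rad and y of spacer1 in the frame of bed between -0.025 and 0.025 m and angle between the x axis of spacer1 and the x axis of bed, either way round below 0.12 rad and x of spacer1 in the frame of bed above -0.046 m and x of spacer1 in the frame of block below -0.049 m) and (z of spacer2 in the frame of bed between 0.005 and 0.0115 m and angle between spacer2's own z axis and vertical below 0.1 rad and y of spacer2 in the frame of bed between -0.025 and 0.025 m and angle between the x axis of spacer2 and the x axis of bed, either way round below 0.12 rad and x of spacer2 in the frame of bed above -0.046 m and x of spacer2 in the frame of block below -0.049 m)) or ((z of spacer1 in the frame of bed between 0.005 and 0.0115 m and angle between spacer1's own z axis and vertical below 0.1 rad and y of spacer1 in the frame of bed between -0.025 and 0.025 m and angle between the x axis of spacer1 and the x axis of bed, either way round below 0.12 rad and x of spacer1 in the frame of bed above -0.046 m and x of spacer1 in the frame of block below -0.049 m) and (z of spacer3 in the frame of bed between 0.005 and 0.0115 m and angle between spacer3's own z axis and vertical below 0.1 rad and y of spacer3 in the frame of bed between -0.025 and 0.025 m and angle between the x axis of spacer3 and the x axis of bed, either way round below 0.12 rad and x of spacer3 in the frame of bed above -0.046 m and x of spacer3 in the frame of block below -0.049 m)) or ((z of spacer2 in the frame of bed between 0.005 and 0.0115 m and angle between spacer2's own z axis and vertical below 0.1 rad and y of spacer2 in the frame of bed between -0.025 and 0.025 m and angle between the x axis of spacer2 and the x axis of bed, either way round below 0.12 rad and x of spacer2 in the frame of bed above -0.046 m and x of spacer2 in the frame of block below -0.049 m) and (z of spacer3 in the frame of bed between 0.005 and 0.0115 m and angle between spacer3's own z axis and vertical below 0.1 rad and y of spacer3 in the frame of bed between -0.025 and 0.025 m and angle between the x axis of spacer3 and the x axis of bed, either way round below 0.12 rad and x of spacer3 in the frame of bed above -0.046 m and x of spacer3 in the frame of block below -0.049 m)))), for 0.2 s.
At the end, for the whole second after the job is handed in: Robot still pushes or grips the bar (over 2 N); the bar is at rest and presses the stack, and the stack the block, with over 4 N each; the stack's spacers (at least two) stand on the bed, upright within 0.1 rad, square within 0.12 rad, within 25 mm of its centre line (((contact force between bar and spacer1 above 4 N and (z of spacer1 in the frame of bed between 0.005 and 0.0115 m and angle between spacer1's own z axis and vertical below 0.1 rad and y of spacer1 in the frame of bed between -0.025 and 0.025 m and angle between the x axis of spacer1 and the x axis of bed, either way round below 0.12 rad)) or (contact force between bar and spacer2 above 4 N and (z of spacer2 in the frame of bed between 0.005 and 0.0115 m and angle between spacer2's own z axis and vertical below 0.1 rad and y of spacer2 in the frame of bed between -0.025 and 0.025 m and angle between the x axis of spacer2 and the x axis of bed, either way round below 0.12 rad)) or (contact force between bar and spacer3 above 4 N and (z of spacer3 in the frame of bed between 0.005 and 0.0115 m and angle between spacer3's own z axis and vertical below 0.1 rad and y of spacer3 in the frame of bed between -0.025 and 0.025 m and angle between the x axis of spacer3 and the x axis of bed, either way round below 0.12 rad))) and ((contact force between block and spacer1 above 4 N and (z of spacer1 in the frame of bed between 0.005 and 0.0115 m and angle between spacer1's own z axis and vertical below 0.1 rad and y of spacer1 in the frame of bed between -0.025 and 0.025 m and angle between the x axis of spacer1 and the x axis of bed, either way round below 0.12 rad)) or (contact force between block and spacer2 above 4 N and (z of spacer2 in the frame of bed between 0.005 and 0.0115 m and angle between spacer2's own z axis and vertical below 0.1 rad and y of spacer2 in the frame of bed between -0.025 and 0.025 m and angle between the x axis of spacer2 and the x axis of bed, either way round below 0.12 rad)) or (contact force between block and spacer3 above 4 N and (z of spacer3 in the frame of bed between 0.005 and 0.0115 m and angle between spacer3's own z axis and vertical below 0.1 rad and y of spacer3 in the frame of bed between -0.025 and 0.025 m and angle between the x axis of spacer3 and the x axis of bed, either way round below 0.12 rad))) and (((z of spacer1 in the frame of bed between 0.005 and 0.0115 m and angle between each of spacer1, spacer2's own z axis and vertical below 0.1 rad and y of spacer1 in the frame of bed between -0.025 and 0.025 m and angle between the x axis of each of spacer1, spacer2 and the x axis of bed, either way round below 0.12 rad and z of spacer2 in the frame of bed between 0.005 and 0.0115 m and y of spacer2 in the frame of bed between -0.025 and 0.025 m) and horizontal distance between spacer1 and spacer2 below 0.06 m) or ((z of spacer1 in the frame of bed between 0.005 and 0.0115 m and angle between each of spacer1, spacer3's own z axis and vertical below 0.1 rad and y of spacer1 in the frame of bed between -0.025 and 0.025 m and angle between the x axis of each of spacer1, spacer3 and the x axis of bed, either way round below 0.12 rad and z of spacer3 in the frame of bed between 0.005 and 0.0115 m and y of spacer3 in the frame of bed between -0.025 and 0.025 m) and horizontal distance between spacer1 and spacer3 below 0.06 m) or ((z of spacer2 in the frame of bed between 0.005 and 0.0115 m and angle between each of spacer2, spacer3's own z axis and vertical below 0.1 rad and y of spacer2 in the frame of bed between -0.025 and 0.025 m and angle between the x axis of each of spacer2, spacer3 and the x axis of bed, either way round below 0.12 rad and z of spacer3 in the frame of bed between 0.005 and 0.0115 m and y of spacer3 in the frame of bed between -0.025 and 0.025 m) and horizontal distance between spacer2 and spacer3 below 0.06 m)) and contact force between any of the fingers, the arm and bar above 2 N and linear speed of bar below 0.01 m/s); the arm keeps its last pose, push and grip.
It fails at once if a bystander is pushed or lifted more than 30 mm from its place (distance of any of ink_jar, baren, jar_lid from where it was at the start of the episode above 0.03 m).
It also fails if it takes over 72 s, if anything falls off the work surface, if the arm or the gripper's body presses on something with over 40 N, if the wrist force passes 120 N, or if a joint passes its speed limit or range.

### The arm

A 7-joint arm with a two-finger parallel gripper is mounted at the origin on the work surface. World frame = base frame: x ahead of the robot, y to its left, z up, the work surface at z = 0. Lengths are in m, angles in rad, forces in N, time in s.
With the tool pointing down it reaches from about 0.4 to 0.85 m from the base axis. Payload 4.4 kg.
Tool frame: the origin (TCP) lies where the fingers leave the gripper's body, on its centre line; the fingertips stand 97 mm ahead of it and the grasp point (between the pads) lies 78 mm ahead of it; z points along the fingers, y is the line along which they close (so a half turn about z gives the same grasp; the last joint's range is limited). The gripper opens to 94 mm and grips with 3 to 60 N. Pads are 16 mm wide; open, the fingers measure 119 mm over their backs; the gripper's body (75 mm by 177 mm) begins 78 mm behind the grasp point.
Start: joints at [-1.414, 0.628, 0.038, 1.517, -0.027, 0.996, -0.02], TCP at [0.144, 0.634, 0.303] pointing down, gripper open.
Joint ranges: [-3.06, 3.06], [-0.37, 2.12], [-1.25, 1.32], [0.18, 2.47], [-1.1, 4.24], [0.23, 1.98], [-2.94, 2.94]. Speed limits (rad/s): [2.57, 2.57, 3.14, 3.14, 3.14, 3.14, 3.14].

### API

Orientations are given as [roll, pitch, yaw] about the fixed x, y, z axes, in that order (R = Rz(yaw) Ry(pitch) Rx(roll)).
In Python, from station import manip gives the robot as it stands.
- The arm moves only by the shell command python3 -m creep 'ROWS' [OPENING]. ROWS is JSON, a list of rows, each a list of 2 entries, a list of its own where there are three numbers: the shift along the tool's x, y, z scaled (see below), then the turn, a rotation vector about the tool's x, y, z scaled (see below). A call has 1 to 5 rows; each row shifts and turns the commanded pose from where the row before left it, along the tool's axes as they then stand; what a row does not reach is not made up. The controller multiplies each number of a shift by 2.5 cm and each number of a turn by 0.12 rad. A row lasts 1/12 s, in which the tool goes at most 41.7 mm and 7.16 degrees, less where a joint would pass 70% of its speed; a pose out of reach is approached as far as the arm can. A call with a number of a shift or a turn outside -1 to 1 is refused whole. A call with a gripper value outside its range is refused whole. OPENING is the opening, from -1 (shut) to 1 (fully open), set as the call begins (- or left out, the last holds). The fingers move at their own pace and stop on an object; the grip force is fixed at half the most. Time passes only in rows, so rows that do not move let the fingers close. It gives the time, the measured TCP pose, the force, the opening and the grip force at its end, in the units of the state.
- manip.read_state(): the state, without advancing time (a new reading comes with each control period).
- manip.camera(name): name is "scene" or "top"; returns a dict with "pixels" (480x640x3 uint8, red, green, blue), "fx", "fy", "cx", "cy" (pixels), "k1" (the pictures are not rectified: a ray, as slopes to the right and down, at radius r is drawn at 1 + k1 r^2 times it, then the intrinsics apply), "position" and "attitude" of the camera in the world. Camera axes: x right, y up, looking along -z (the intrinsics and any distortion apply to the point x, -y, -z); pixel columns grow to the right and rows downward; lengths in m; the calibration is good to about 2 mm. A picture is of the moment at which its call begins. There is no depth.
- manip.hand_in(): hands the job in; it is judged then, once.
The state is a dict: "t": time; "joints": joint angles; "qd": joint speeds; "tau": joint torques, N m; "eef_pos": TCP position; "ee_rot": TCP orientation; "ft_force": force on the tool from outside, world axes, zero at the start; "torque": the same for the moment, N m; "opening": opening from 0.0 (shut) to 1.0 (fully open); "grip_force": force on a finger pad.
Only numpy, scipy, OpenCV 4.12 (cv2) and the standard library are available. Lean on these libraries where they do the work, as an engineer would, in place of code of your own. Each camera call takes 0.05 s, during which the arm holds its last target. There are 200 camera calls.

## Working session

There is one attempt and no reset: what is moved stays moved. The work goes in short steps, Python scripts to look and compute and a shell command to move; the robot and the scene stay as the last step left them, time stands still between calls to the robot, and variables do not carry over. Pictures are saved under pics/ and viewed, at most 10 in all, crops included, and the job is handed in when it is done.

```bash
mkdir -p pics; ls
cat > h.py <<'E'
import numpy as np,cv2
from station import manip
from scipy.spatial.transform import Rotation as R
def cam(n,save=None):
    c=manip.camera(n)
    if save: cv2.imwrite('pics/'+save,c['pixels'][:,:,::-1])
    return c
def mats(c):
    a=np.array(c['attitude'],float)
    Rm=a if a.shape==(3,3) else (R.from_euler('xyz',a).as_matrix() if a.size==3 else R.from_quat(a).as_matrix())
    return Rm,np.array(c['position'])
def pix2w(c,u,v,z):
    Rm,p=mats(c); xd=(u-c['cx'])/c['fx']; yd=(v-c['cy'])/c['fy']
    x,y=xd,yd
    for _ in range(20):
        s=1+c['k1']*(x*x+y*y); x,y=xd/s,yd/s
    d=Rm@np.array([x,-y,-1]); return p+d*(z-p[2])/d[2]
def w2pix(c,P):
    Rm,p=mats(c); q=Rm.T@(np.array(P)-p); x,y=q[0]/-q[2],-q[1]/-q[2]
    s=1+c['k1']*(x*x+y*y); return np.array([c['cx']+c['fx']*x*s,c['cy']+c['fy']*y*s])
E
python3 - <<'E'
from h import *
for n in('top','scene'):
    c=cam(n,n+'0.png'); print(n,{k:v for k,v in c.items() if k!='pixels'})
print(manip.read_state())
E
```

```text
pics
top {'fx': 439.18766378689384, 'fy': 439.18766378689384, 'cx': 326.79015730938255, 'cy': 239.1868506719095, 'k1': 0.018892663659450474, 'position': array([ 0.45477047, -0.01419551,  1.13336518]), 'attitude': array([ 0.09659807,  0.02163343, -1.57863233])}
scene {'fx': 502.94705169353, 'fy': 502.94705169353, 'cx': 316.839516714564, 'cy': 236.67445264601852, 'k1': -0.030019789781563312, 'position': array([ 1.17713432, -0.30656956,  0.97397857]), 'attitude': array([0.67809763, 0.01573716, 1.13221149])}
{'t': 0.1, 'joints': array([-1.41379939,  0.62923759,  0.03843203,  1.51822565, -0.02695708,
        0.99632108, -0.01997224]), 'qd': array([-0.00014148, -0.00199096, -0.00087971, -0.00468325,  0.00014552,
       -0.00117935,  0.00055916]), 'tau': array([ 2.79159547e-03, -5.50796270e+01,  1.14718515e+00, -1.87119305e+01,
       -5.21984801e-02,  1.91577128e-02,  5.93359891e-05]), 'eef_pos': array([0.14350053, 0.63352815, 0.30186967]), 'ee_rot': array([-3.13991913e+00,  4.36461968e-05,  2.91885813e+00]), 'ft_force': array([ 0.04682338, -0.46033748, -0.64919314]), 'torque': array([-0.03089817,  0.00500452, -0.02288143]), 'grip_force': 0.0, 'opening': 0.9999579662421061}
```

View pics/top0.png

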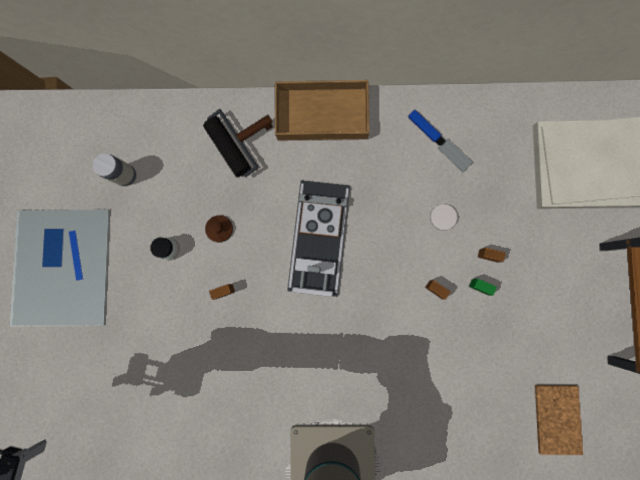

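View pics/scene0.png

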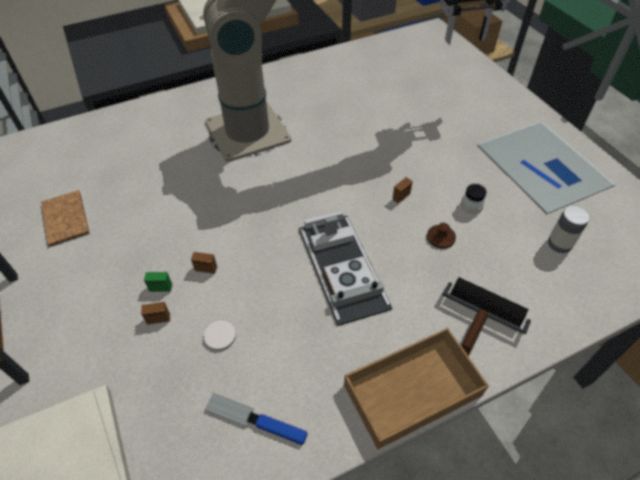

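The top view shows brown spacers at (221,291), (438,289) and (492,254), and the green look-alike at (484,286), which I leave alone. The bed is at about (320,240), baren (219,229), jar (163,247), lid (444,217). Next is one close composite crop to measure from.

Run:
```python
from h import *
im=cv2.imread('pics/top0.png')
def cr(x0,y0,w,h,s): 
    return cv2.resize(im[y0:y0+h,x0:x0+w],None,fx=s,fy=s,interpolation=cv2.INTER_CUBIC)
A=cr(280,175,80,125,4.8) # 384x600
B=cr(415,240,100,62,4)  # 400x248
C=cr(200,270,52,42,6) #312x252
o=np.zeros((600,800,3),np.uint8); o[:600,:384]=A; o[:248,392:792]=B; o[260:512,392:704]=C
cv2.imwrite('pics/crop1.png',o)
```

```text
(no output)
```

View pics/crop1.png

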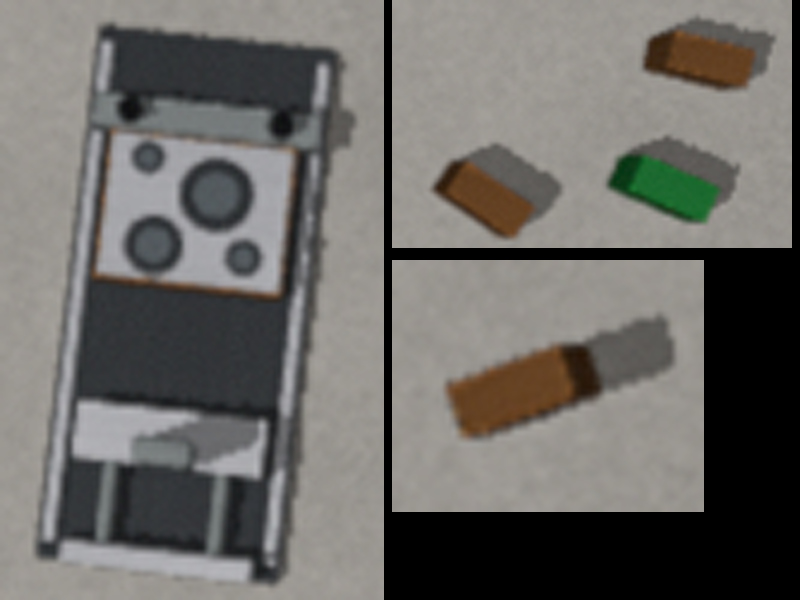

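The crop shows the bed with a block-to-bar gap, and three brown spacers that match the description. Top faces in crop pixels are A (680,30)-(750,88), B (465,163)-(513,237) and C (448,382)-(578,397). The green one stays untouched.

Run:
```python
from h import *
c=cam('top')
def W(pts,o,s,off,z): return np.array([pix2w(c,o[0]+(u-off[0]+.5)/s-.5,o[1]+(v-off[1]+.5)/s-.5,z)[:2] for u,v in pts])
np.set_printoptions(precision=4,suppress=True)
for n,p,o,s,off in [('A',[(680,30),(757,50),(750,88),(672,67)],(415,240),4,(392,0)),('B',[(465,163),(535,207),(513,237),(447,192)],(415,240),4,(392,0)),('C',[(448,382),(562,346),(578,397),(462,436)],(200,270),6,(392,260))]:
    w=W(p,o,s,off,.05); L=(w[1]+w[2]-w[0]-w[3])/2; T=(w[3]+w[2]-w[0]-w[1])/2
    print(n,w.mean(0),'L',np.linalg.norm(L),'T',np.linalg.norm(T),'long dir deg',np.degrees(np.arctan2(L[1],L[0])),'thick dir',np.degrees(np.arctan2(T[1],T[0])))
o=(280,175)
bed=W([(105,25),(340,52),(280,580),(40,555)],o,4.8,(0,0),.008)
x=(bed[0]+bed[1]-bed[2]-bed[3])/2; y=(bed[0]+bed[3]-bed[1]-bed[2])/2
print('bed',bed.mean(0),np.linalg.norm(x),np.linalg.norm(y),'yaw',np.degrees(np.arctan2(x[1],x[0])),np.degrees(np.arctan2(-y[0],y[1])))
for n,p,z in [('blockfront',[(95,275),(282,297)],.031),('blockback',[(112,128),(297,148)],.031),('barfront',[(78,400),(267,420)],.032),('barback',[(72,456),(262,478)],.032),('plate',[(132,436),(190,440),(188,468),(132,462)],.0855)]:
    w=W(p,o,4.8,(0,0),z); print(n,w.mean(0),np.linalg.norm(w[0]-w[1]),np.degrees(np.arctan2(-(w[0]-w[1])[0],(w[0]-w[1])[1])))
s=manip.read_state();print(R.from_euler('xyz',s['ee_rot']).as_matrix())
```

```text
A [ 0.5188 -0.4031] L 0.047922520747635436 T 0.023553113125386074 long dir deg -105.66499053912008 thick dir 166.3660658127082
B [ 0.434  -0.2641] L 0.04849028676292736 T 0.02181173662529771 long dir deg -124.05714710777555 thick dir 144.47555389003682
C [0.4338 0.273 ] L 0.049341679434618896 T 0.022399370652679752 long dir deg -72.4647306173699 thick dir -163.0431684498013
bed [0.5697 0.0281] 0.28718068961201415 0.1283480564337135 yaw -7.067365791225681 -6.856018536715031
blockfront [0.5747 0.0288] 0.09920342431177741 -7.323841628355584
blockback [0.6535 0.0198] 0.09867901587905495 -6.910158105046263
barfront [0.5095 0.0375] 0.09948404521912169 -6.546320866845001
barback [0.4798 0.0405] 0.09985966149419863 -7.0602778591063
plate [0.4862 0.041 ] 0.028919955964624534 -4.43310550114285
[[-0.9753  0.221  -0.0003]
 [ 0.221   0.9753 -0.0014]
 [-0.     -0.0015 -1.    ]]
```

Gap is about 66 mm, so two spacers (48 mm) leave 18 mm, which is within the bar's 34 mm. I take C and B. First I turn, then move over C.

```bash
cat > go.py <<'E'
# usage: go.py x y z toolY_deg : what remains, in units, in axes as they stand and after the turn
import sys; from h import *
s=manip.read_state(); M=R.from_euler('xyz',s['ee_rot']).as_matrix(); x,y,z,a=map(float,sys.argv[1:5]); a=np.radians(a)
Y=np.array([np.cos(a),np.sin(a),0])
if Y@M[:,1]<0: Y=-Y
Z=np.array([0,0,-1.]); T=np.c_[np.cross(Y,Z),Y,Z]; d=np.array([x,y,z])-s['eef_pos']
np.set_printoptions(precision=3,suppress=True)
print('t',round(s['t'],2),'pos',s['eef_pos'],'turn u',R.from_matrix(M.T@T).as_rotvec()/.12,'shift now u',M.T@d/.025,'shift after turn u',T.T@d/.025,'F',s['ft_force'],'op',round(s['opening'],3),'grip',s['grip_force'],'q',s['joints'])
E
python3 -m creep '[[[0,0,0],[0,0,-0.872]],[[0,0,0],[0,0,-0.872]],[[0,0,0],[0,0,-0.872]],[[0,0,0],[0,0,-0.872]],[[0,0,0],[0,0,-0.872]]]' 1
python3 -m creep '[[[-0.34,-0.86,0.2],[0,0,0]],[[-0.34,-0.86,0.2],[0,0,0]],[[-0.34,-0.86,0.2],[0,0,0]],[[-0.34,-0.86,0.2],[0,0,0]],[[-0.34,-0.86,0.2],[0,0,0]]]'
python3 go.py .434 .273 .20 107.2
```

```text
t: 0.57
eef_pos: [0.1436, 0.6337, 0.3023]
ee_rot: [-3.141, -0.0, -2.836]
ft_force: [0.3, -0.2, 0.1]
opening: 1.003
grip_force: 0.0
t: 0.98
eef_pos: [0.2166, 0.5427, 0.2772]
ee_rot: [-3.141, -0.0, -2.841]
ft_force: [0.0, 0.4, 0.2]
opening: 0.998
grip_force: 0.0
t 0.98 pos [0.217 0.543 0.277] turn u [-0.004 -0.003  0.002] shift now u [ -5.115 -12.878   3.092] shift after turn u [ -5.118 -12.878   3.087] F [0.046 0.383 0.153] op 0.998 grip 0.0 q [-1.169  0.564 -0.108  1.732  0.077  0.851  0.56 ]
```

```bash
python3 -m creep '[[[-0.34,-0.86,0.2],[0,0,0]],[[-0.34,-0.86,0.2],[0,0,0]],[[-0.34,-0.86,0.2],[0,0,0]],[[-0.34,-0.86,0.2],[0,0,0]],[[-0.34,-0.86,0.2],[0,0,0]]]' >/dev/null
python3 -m creep '[[[-0.34,-0.86,0.2],[0,0,0]],[[-0.34,-0.86,0.2],[0,0,0]],[[-0.34,-0.86,0.2],[0,0,0]],[[-0.34,-0.86,0.2],[0,0,0]],[[-0.34,-0.86,0.2],[0,0,0]]]' >/dev/null
python3 -m creep '[[[-0.34,-0.86,0.2],[0,0,0]],[[-0.34,-0.86,0.2],[0,0,0]],[[-0.34,-0.86,0.2],[0,0,0]],[[-0.34,-0.86,0.2],[0,0,0]],[[-0.34,-0.86,0.2],[0,0,0]]]' >/dev/null
python3 -m creep '[[[0,0,0],[0,0,0]],[[0,0,0],[0,0,0]]]' >/dev/null
python3 go.py .434 .273 .20 107.2
python3 - <<'E'
from h import *
a=cam('scene'); im=a['pixels'][:,:,::-1]
u,v=map(int,w2pix(a,[.434,.273,.08])); x0,y0=u-75,v-75
p=im[y0:y0+150,x0:x0+150]; cv2.imwrite('pics/s1.png',cv2.resize(p,None,fx=4,fy=4,interpolation=cv2.INTER_CUBIC)); print(x0,y0)
print(w2pix(a,[.434,.273,.05]))
E
```

```text
t 2.4 pos [0.434 0.272 0.202] turn u [-0.004 -0.007 -0.025] shift now u [-0.017  0.025  0.09 ] shift after turn u [-0.017  0.025  0.09 ] F [-0.516  0.337 -0.621] op 0.998 grip 0.0 q [-0.532  0.583 -0.123  1.993  0.125  0.574  1.129]
330 99
[403.70248715 183.02409355]
```

View pics/s1.png

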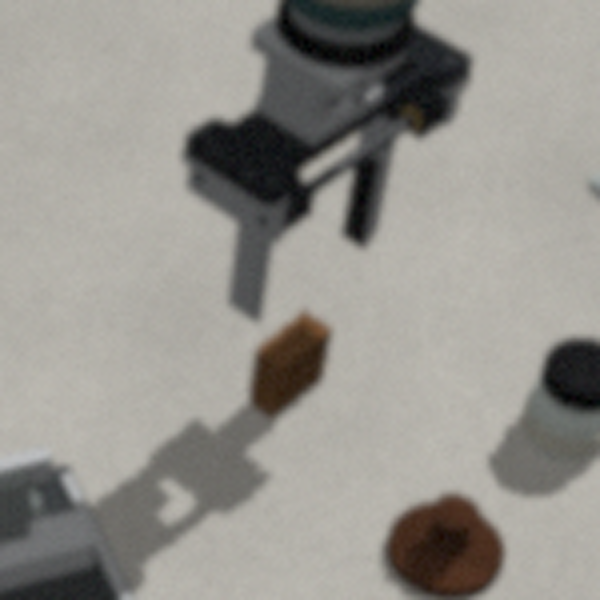

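The crop shows the gripper aligned over spacer C, whose top centre is at crop (292,335) against a predicted (295,336). I descend and grip.

```bash
python3 -m creep '[[[0,0,0.74],[0,0,0]],[[0,0,0.74],[0,0,0]],[[0,0,0.74],[0,0,0]],[[0,0,0.74],[0,0,0]],[[0,0,0.72],[0,0,0]]]' >/dev/null
python3 -m creep '[[[0,0,0],[0,0,0]],[[0,0,0],[0,0,0]],[[0,0,0],[0,0,0]],[[0,0,0],[0,0,0]],[[0,0,0],[0,0,0]]]' -1
python3 -m creep '[[[0,0,0],[0,0,0]],[[0,0,0],[0,0,0]],[[0,0,0],[0,0,0]],[[0,0,0],[0,0,0]]]'
python3 -m creep '[[[0,0,-0.2],[0,0,0]],[[0,0,-0.8],[0,0,0]],[[0,0,-1],[0,0,0]],[[0,0,-1],[0,0,0]],[[0,0,-0.6],[0,0,0]]]'
python3 go.py .5685 .0305 .20 83
```

```text
t: 3.28
eef_pos: [0.4336, 0.2741, 0.1118]
ee_rot: [3.141, 0.002, -2.841]
ft_force: [0.1, -0.0, 0.4]
opening: 0.684
grip_force: 0.0
t: 3.62
eef_pos: [0.4335, 0.2736, 0.1112]
ee_rot: [3.141, 0.001, -2.841]
ft_force: [-0.3, -0.5, 6.7]
opening: 0.534
grip_force: 29.7
t: 4.03
eef_pos: [0.4336, 0.2737, 0.2029]
ee_rot: [3.141, 0.002, -2.841]
ft_force: [1.0, 0.5, -0.7]
opening: 0.533
grip_force: 29.7
t 4.03 pos [0.434 0.274 0.203] turn u [0.008 0.014 3.52 ] shift now u [ -2.277 -10.889   0.112] shift after turn u [-6.54  -8.998  0.114] F [ 0.974  0.477 -0.678] op 0.533 grip 29.676376283168793 q [-0.532  0.582 -0.125  1.993  0.127  0.572  1.127]
```

```bash
python3 -m creep '[[[0,0,-0.8],[0,0,0]],[[0,0,0],[0,0,0.88]],[[0,0,0],[0,0,0.88]],[[0,0,0],[0,0,0.88]],[[0,0,0],[0,0,0.88]]]' >/dev/null
python3 -m creep '[[[-0.62,-0.9,0],[0,0,0]],[[-0.62,-0.9,0],[0,0,0]],[[-0.62,-0.9,0],[0,0,0]],[[-0.62,-0.9,0],[0,0,0]],[[-0.62,-0.9,0],[0,0,0]]]' >/dev/null
python3 -m creep '[[[-0.62,-0.9,0],[0,0,0]],[[-0.62,-0.9,0],[0,0,0]],[[-0.62,-0.9,0],[0,0,0]],[[-0.62,-0.9,0],[0,0,0]],[[-0.62,-0.9,0],[0,0,0]]]' >/dev/null
python3 -m creep '[[[0,0,0.5],[0,0,0]],[[0,0,0.9],[0,0,0]],[[0,0,0.7],[0,0,0]],[[0,0,0],[0,0,0]]]' >/dev/null
python3 go.py .5593 .0309 .119 83
python3 - <<'E'
from h import *
a=cam('scene'); im=a['pixels'][:,:,::-1]
p=im[165:315,270:420]; cv2.imwrite('pics/s2.png',cv2.resize(p,None,fx=4,fy=4,interpolation=cv2.INTER_CUBIC))
s=manip.read_state();M=R.from_euler('xyz',s['ee_rot']).as_matrix();e=s['eef_pos']
for sx in(-.012,.012):
  for sy in (-.025,.025):
    for dz in (.061,.094): print(sx,sy,dz,(w2pix(a,e+M@[sx,sy,dz])-[270,165])*4)
E
```

```text
t 5.62 pos [0.558 0.031 0.165] turn u [-0.01  -0.052 -0.002] shift now u [-0.083  0.012  1.852] shift after turn u [-0.071  0.01   1.853] F [-0.007  0.465 -0.594] op 0.535 grip 29.67631459236145 q [-0.079  0.69  -0.041  1.889  0.048  0.57   1.298]
-0.012 -0.025 0.061 [253.66148873 306.94767321]
-0.012 -0.025 0.094 [252.95289758 343.13138921]
-0.012 0.025 0.061 [338.85725749 284.10794449]
-0.012 0.025 0.094 [336.22945356 320.51185433]
0.012 -0.025 0.061 [239.394695   274.79181149]
0.012 -0.025 0.094 [239.01714468 311.24824323]
0.012 0.025 0.061 [323.6302314 252.507781 ]
0.012 0.025 0.094 [321.37710116 289.16652717]
```

View pics/s2.png

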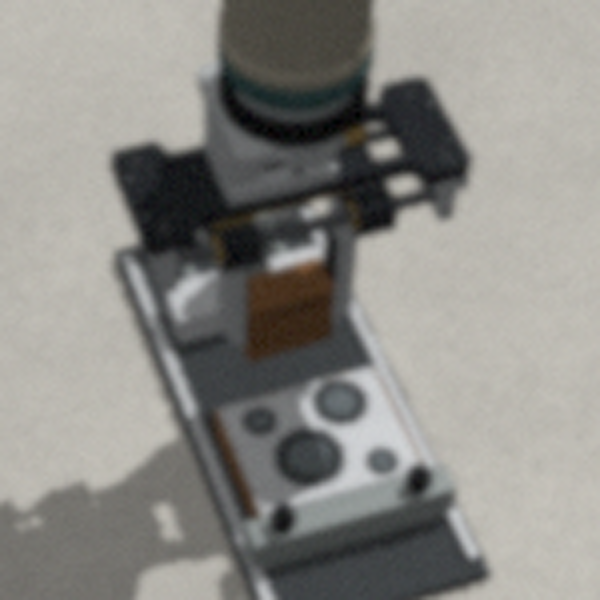

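The spacer is held square over the gap; its lower corners are at crop (250,358) and (330,337), within 2 mm of prediction. I lower it.

```bash
python3 -m creep '[[[-0.08,0,0.4],[0,0,0]],[[0,0,0.4],[0,0,0]],[[0,0,0.4],[0,0,0]],[[0,0,0.4],[0,0,0]],[[0,0,0.2],[0,0,0]]]' >/dev/null
python3 -m creep '[[[0,0,0.03],[0,0,0]],[[0,0,0],[0,0,0]],[[0,0,0],[0,0,0]]]'
python3 go.py .5593 .0309 .119 83
```

```text
t: 6.33
eef_pos: [0.5618, 0.0311, 0.1225]
ee_rot: [3.142, 0.0, 3.02]
ft_force: [0.5, -0.3, -0.5]
opening: 0.536
grip_force: 29.7
t 6.33 pos [0.562 0.031 0.123] turn u [0.001 0.003 0.001] shift now u [ 0.1   -0.02   0.142] shift after turn u [ 0.1   -0.02   0.142] F [ 0.495 -0.324 -0.457] op 0.536 grip 29.67639684677124 q [-0.082  0.762 -0.036  1.901  0.053  0.479  1.294]
```

```bash
python3 -m creep '[[[0.04,0,0.06],[0,0,0]],[[0,0,0.05],[0,0,0]],[[0,0,0.03],[0,0,0]],[[0,0,0],[0,0,0]],[[0,0,0],[0,0,0]]]'
python3 go.py .5593 .0309 .119 83
```

```text
t: 6.75
eef_pos: [0.5607, 0.0312, 0.1193]
ee_rot: [3.142, 0.0, 3.02]
ft_force: [-0.8, -1.0, 2.9]
opening: 0.535
grip_force: 29.7
t 6.75 pos [0.561 0.031 0.119] turn u [0.001 0.002 0.001] shift now u [ 0.055 -0.019  0.012] shift after turn u [ 0.055 -0.019  0.012] F [-0.763 -0.953  2.883] op 0.535 grip 29.680549800395966 q [-0.083  0.767 -0.035  1.905  0.054  0.471  1.293]
```

```bash
python3 -m creep '[[[0,0,0],[0,0,0]],[[0,0,0],[0,0,0]],[[0,0,0],[0,0,0]],[[0,0,0],[0,0,0]],[[0,0,0],[0,0,0]]]' 1 >/dev/null
python3 -m creep '[[[0,0,-0.3],[0,0,0]],[[0,0,-0.9],[0,0,0]],[[0,0,-0.9],[0,0,0]],[[0,0,-0.9],[0,0,0]],[[0,0,-0.9],[0,0,0]]]'
python3 go.py .434 -.2641 .20 55.2
```

```text
t: 7.58
eef_pos: [0.5605, 0.0312, 0.2179]
ee_rot: [3.142, 0.0, 3.02]
ft_force: [0.6, -0.0, 0.4]
opening: 1.002
grip_force: 0.0
t 7.58 pos [0.561 0.031 0.218] turn u [0.001 0.    4.045] shift now u [  3.586 -12.34    0.716] shift after turn u [ -2.585 -12.588   0.716] F [ 0.63  -0.046  0.423] op 1.002 grip 0.0 q [-0.076  0.611 -0.045  1.851  0.041  0.68   1.304]
```

```bash
python3 -m creep '[[[0,0,0],[0,0,0.81]],[[0,0,0],[0,0,0.81]],[[0,0,0],[0,0,0.81]],[[0,0,0],[0,0,0.81]],[[0,0,0],[0,0,0.81]]]' >/dev/null
python3 -m creep '[[[-0.18,-0.9,0.05],[0,0,0]],[[-0.18,-0.9,0.05],[0,0,0]],[[-0.18,-0.9,0.05],[0,0,0]],[[-0.18,-0.9,0.05],[0,0,0]],[[-0.18,-0.9,0.05],[0,0,0]]]' >/dev/null
python3 -m creep '[[[-0.18,-0.9,0.05],[0,0,0]],[[-0.18,-0.9,0.05],[0,0,0]],[[-0.18,-0.9,0.05],[0,0,0]],[[-0.18,-0.9,0.05],[0,0,0]],[[-0.18,-0.9,0.05],[0,0,0]]]' >/dev/null
python3 -m creep '[[[-0.18,-0.9,0.05],[0,0,0]],[[-0.18,-0.9,0.05],[0,0,0]],[[-0.18,-0.9,0.05],[0,0,0]],[[-0.18,-0.9,0.05],[0,0,0]]]' >/dev/null
python3 -m creep '[[[0,0,0],[0,0,0]],[[0,0,0],[0,0,0]],[[0,0,0],[0,0,0]]]' >/dev/null
python3 go.py .434 -.2641 .111 55.2
python3 - <<'E'
from h import *
a=cam('scene'); im=a['pixels'][:,:,::-1]
p1=im[165:315,270:420]; p2=im[170:320,130:280]
o=np.hstack([cv2.resize(p,(400,400),interpolation=cv2.INTER_CUBIC) for p in (p1,p2)])
t=cam('top')['pixels'][:,:,::-1][220:300,285:360]; b=np.zeros((200,800,3),np.uint8)
cv2.imwrite('pics/s3.png',o); cv2.imwrite('pics/t3.png',cv2.resize(t,None,fx=7,fy=7,interpolation=cv2.INTER_CUBIC))
print((w2pix(a,[.434,-.2641,.05])-[130,170])*400/150)
E
```

```text
t 9.42 pos [ 0.433 -0.263  0.199] turn u [ 0.006  0.001 -0.001] shift now u [-0.071 -0.024  3.529] shift after turn u [-0.071 -0.021  3.529] F [-0.361  0.332  0.254] op 0.998 grip 0.0 q [ 0.468  0.58   0.033  2.014 -0.037  0.547  1.49 ]
[194.17167147 229.08910458]
```

View pics/s3.png

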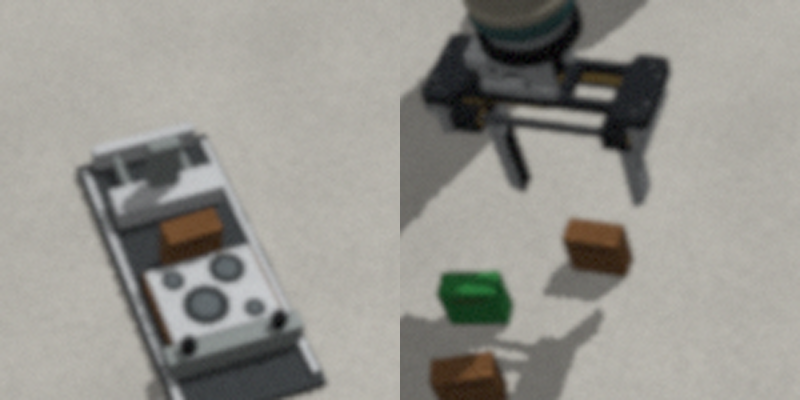

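View pics/t3.png

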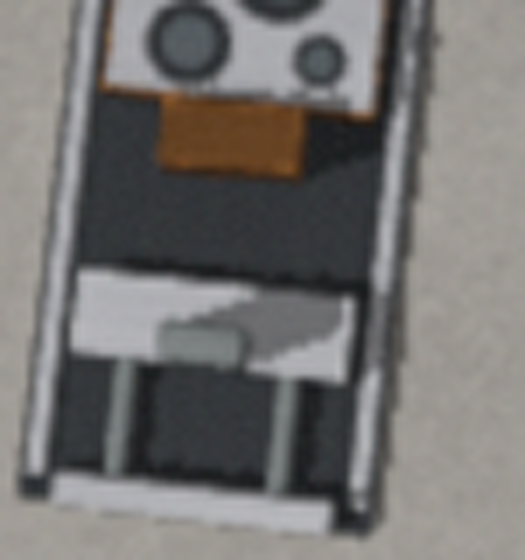

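Spacer C stands square in the gap against the block (top crop 158–303, 95–178). B's top centre is at (597,231), against a predicted (594,229). I grasp B.

```bash
python3 -m creep '[[[-0.07,0,0.7],[0,0,0]],[[0,0,0.7],[0,0,0]],[[0,0,0.7],[0,0,0]],[[0,0,0.7],[0,0,0]],[[0,0,0.7],[0,0,0]]]' >/dev/null
python3 -m creep '[[[0,0,0],[0,0,0]],[[0,0,0],[0,0,0]],[[0,0,0],[0,0,0]],[[0,0,0],[0,0,0]],[[0,0,0],[0,0,0]]]' -1 >/dev/null
python3 -m creep '[[[0,0,0],[0,0,0]],[[0,0,0],[0,0,0]],[[0,0,0],[0,0,0]],[[0,0,0],[0,0,0]]]'
python3 -m creep '[[[0,0,-0.2],[0,0,0]],[[0,0,-1],[0,0,0]],[[0,0,-1],[0,0,0]],[[0,0,-1],[0,0,0]],[[0,0,-1],[0,0,0]]]'
python3 go.py .5264 .0351 .22 83
```

```text
t: 10.68
eef_pos: [0.4341, -0.2644, 0.112]
ee_rot: [3.141, 0.001, 2.534]
ft_force: [-0.3, 0.9, 4.9]
opening: 0.531
grip_force: 30.0
t: 11.1
eef_pos: [0.4334, -0.2642, 0.2175]
ee_rot: [-3.141, -0.001, 2.533]
ft_force: [0.3, -0.1, 0.2]
opening: 0.528
grip_force: 30.0
t 11.1 pos [ 0.433 -0.264  0.217] turn u [ 0.001 -0.008 -4.05 ] shift now u [ 3.787 11.95  -0.099] shift after turn u [-2.233 12.336 -0.1  ] F [ 0.333 -0.142  0.182] op 0.528 grip 29.99364674091339 q [ 0.466  0.552  0.038  1.996 -0.035  0.595  1.49 ]
```

```bash
python3 -m creep '[[[0,0,0],[0,0,-0.81]],[[0,0,0],[0,0,-0.81]],[[0,0,0],[0,0,-0.81]],[[0,0,0],[0,0,-0.81]],[[0,0,0],[0,0,-0.81]]]' >/dev/null
python3 -m creep '[[[-0.16,0.88,0],[0,0,0]],[[-0.16,0.88,0],[0,0,0]],[[-0.16,0.88,0],[0,0,0]],[[-0.16,0.88,0],[0,0,0]],[[-0.16,0.88,0],[0,0,0]]]' >/dev/null
python3 -m creep '[[[-0.16,0.88,0],[0,0,0]],[[-0.16,0.88,0],[0,0,0]],[[-0.16,0.88,0],[0,0,0]],[[-0.16,0.88,0],[0,0,0]],[[-0.16,0.88,0],[0,0,0]]]' >/dev/null
python3 -m creep '[[[-0.16,0.88,0],[0,0,0]],[[-0.16,0.88,0],[0,0,0]],[[-0.16,0.88,0],[0,0,0]],[[-0.15,0.88,0],[0,0,0]],[[0,0,0],[0,0,0]]]' >/dev/null
python3 -m creep '[[[0,0,0.4],[0,0,0]],[[0,0,0.8],[0,0,0]],[[0,0,0.5],[0,0,0]],[[0,0,0],[0,0,0]],[[0,0,0],[0,0,0]]]' >/dev/null
python3 go.py .5264 .0351 .12 83
python3 - <<'E'
from h import *
a=cam('scene'); im=a['pixels'][:,:,::-1]
p=im[165:315,270:420]; cv2.imwrite('pics/s4.png',cv2.resize(p,None,fx=4,fy=4,interpolation=cv2.INTER_CUBIC))
s=manip.read_state();M=R.from_euler('xyz',s['ee_rot']).as_matrix();e=s['eef_pos']
for sx in(-.012,.012):
  for sy in (-.025,.025): print(sx,sy,(w2pix(a,e+M@[sx,sy,.112])-[270,165])*4)
E
```

```text
t 13.18 pos [0.526 0.033 0.173] turn u [-0.011 -0.021 -0.012] shift now u [-0.022  0.08   2.121] shift after turn u [-0.016  0.077  2.121] F [ 0.69   1.043 -0.21 ] op 0.532 grip 29.99370574951172 q [-0.084  0.645 -0.05   1.973  0.06   0.527  1.272]
-0.012 -0.025 [232.13990563 313.88112925]
-0.012 0.025 [313.67704408 292.09523432]
0.012 -0.025 [218.82876562 283.17131583]
0.012 0.025 [299.47954308 261.89137292]
```

View pics/s4.png

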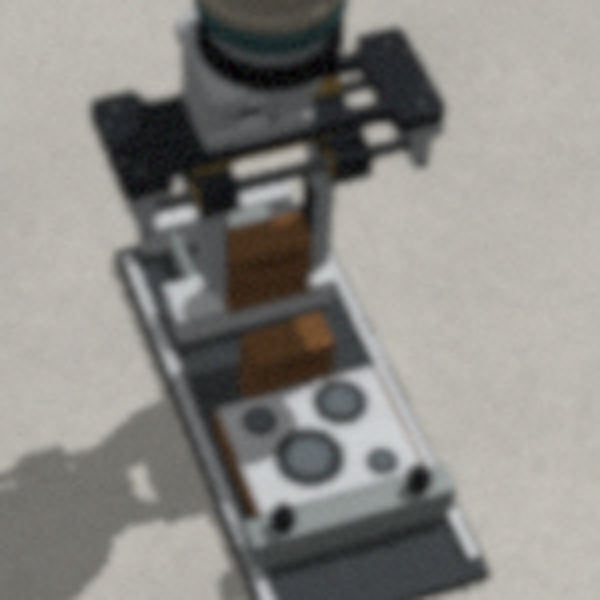

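Spacer B is held square above the slot between the bar and spacer C, its lower corners at (230,308) and (308,291) as predicted allowing for the taper. I lower it.

```bash
python3 -m creep '[[[0,0.07,0.4],[0,0,0]],[[0,0,0.5],[0,0,0]],[[0,0,0.5],[0,0,0]],[[0,0,0.4],[0,0,0]],[[0,0,0.2],[0,0,0]]]' >/dev/null
python3 -m creep '[[[0,0,0],[0,0,0]],[[0,0,0],[0,0,0]]]'
python3 go.py .5264 .0351 .12 83
```

```text
t: 13.82
eef_pos: [0.527, 0.0363, 0.1239]
ee_rot: [-3.142, -0.0, 3.02]
ft_force: [-0.3, 0.2, -0.0]
opening: 0.531
grip_force: 30.0
t 13.82 pos [0.527 0.036 0.124] turn u [-0.    -0.001  0.001] shift now u [ 0.017 -0.051  0.156] shift after turn u [ 0.017 -0.051  0.156] F [-0.302  0.185 -0.018] op 0.531 grip 29.99365210533142 q [-0.095  0.731 -0.041  1.994  0.068  0.417  1.261]
```

```bash
python3 -m creep '[[[0,-0.04,0.07],[0,0,0]],[[0,0,0.06],[0,0,0]],[[0,0,0.03],[0,0,0]],[[0,0,0],[0,0,0]],[[0,0,0],[0,0,0]]]'
python3 go.py .5264 .0351 .12 83
```

```text
t: 14.23
eef_pos: [0.5269, 0.0354, 0.1201]
ee_rot: [3.141, 0.0, 3.02]
ft_force: [-0.4, -0.2, -0.8]
opening: 0.536
grip_force: 30.0
t 14.23 pos [0.527 0.035 0.12 ] turn u [0.001 0.002 0.002] shift now u [ 0.018 -0.013  0.003] shift after turn u [ 0.018 -0.013  0.003] F [-0.386 -0.212 -0.794] op 0.536 grip 29.993652999401093 q [-0.093  0.738 -0.041  1.996  0.069  0.408  1.262]
```

```bash
python3 -m creep '[[[0,0,0.04],[0,0,0]],[[0,0,0.03],[0,0,0]],[[0,0,0],[0,0,0]],[[0,0,0],[0,0,0]]]'
python3 -m creep '[[[0,0,0],[0,0,0]],[[0,0,0],[0,0,0]],[[0,0,0],[0,0,0]],[[0,0,0],[0,0,0]],[[0,0,0],[0,0,0]]]' 1 >/dev/null
python3 -m creep '[[[0,0,-0.3],[0,0,0]],[[0,0,-0.9],[0,0,0]],[[0,0,-0.9],[0,0,0]],[[0,0,-0.9],[0,0,0]],[[0,0,-0.9],[0,0,0]]]'
python3 -m creep '[[[0.9,0,0],[0,0,0]],[[0.9,0,0],[0,0,0]],[[0.9,0,0],[0,0,0]],[[0,0,0],[0,0,0]],[[0,0,0],[0,0,0]]]' -1
python3 go.py .4599 .0436 .142 83
```

```text
t: 14.57
eef_pos: [0.5269, 0.0353, 0.1199]
ee_rot: [3.142, 0.001, 3.019]
ft_force: [-3.0, -0.6, 15.5]
opening: 0.527
grip_force: 30.0
t: 15.4
eef_pos: [0.5265, 0.0353, 0.217]
ee_rot: [-3.142, -0.0, 3.02]
ft_force: [0.1, 0.7, 0.1]
opening: 1.003
grip_force: 0.0
t: 15.82
eef_pos: [0.4592, 0.0437, 0.2162]
ee_rot: [3.142, 0.0, 3.02]
ft_force: [0.5, 0.7, 0.4]
opening: 0.681
grip_force: 0.0
t 15.82 pos [0.459 0.044 0.216] turn u [0.    0.001 0.007] shift now u [-0.027 -0.     2.97 ] shift after turn u [-0.028 -0.     2.97 ] F [0.526 0.69  0.386] op 0.681 grip 0.0 q [-0.116  0.503 -0.055  2.115  0.053  0.525  1.239]
```

```bash
python3 -m creep '[[[0,0,0],[0,0,0]],[[0,0,0],[0,0,0]],[[0,0,0],[0,0,0]],[[0,0,0],[0,0,0]],[[0,0,0],[0,0,0]]]' -1 >/dev/null
python3 -m creep '[[[0,0,0.6],[0,0,0]],[[0,0,0.8],[0,0,0]],[[0,0,0.8],[0,0,0]],[[0,0,0.7],[0,0,0]],[[0,0,0],[0,0,0]]]'
python3 - <<'E'
from h import *
a=cam('scene')['pixels'][165:315,270:420,::-1]; t=cam('top')['pixels'][220:300,285:365,::-1]
cv2.imwrite('pics/s5.png',np.hstack([cv2.resize(p,(400,400),interpolation=cv2.INTER_CUBIC) for p in (a,t)]))
E
```

```text
t: 16.65
eef_pos: [0.4585, 0.0434, 0.1407]
ee_rot: [-3.14, -0.005, 3.02]
ft_force: [-0.7, -0.2, 0.2]
opening: 0.004
grip_force: 0.0
```

View pics/s5.png

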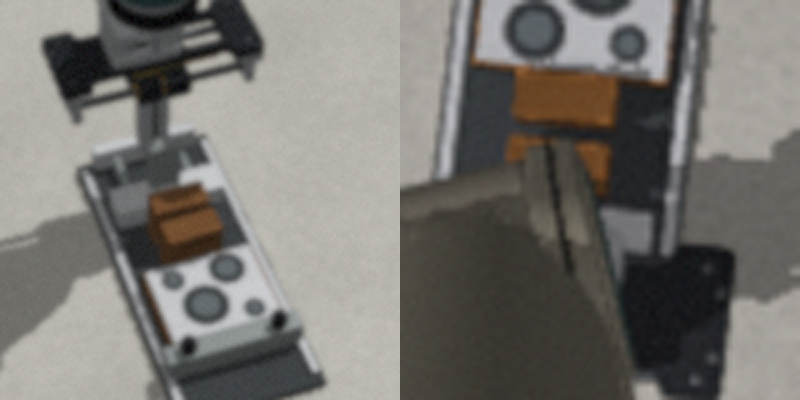

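Both spacers stand square in the gap, at scene crop (178,200) and (190,230), with the closed fingers behind the plate. I push.

```bash
python3 -m creep '[[[-0.2,0,0],[0,0,0]],[[-0.2,0,0],[0,0,0]],[[-0.1,0,0],[0,0,0]],[[-0.1,0,0],[0,0,0]],[[0,0,0],[0,0,0]]]'
python3 -m creep '[[[-0.1,0,0],[0,0,0]],[[-0.1,0,0],[0,0,0]],[[-0.1,0,0],[0,0,0]],[[-0.1,0,0],[0,0,0]],[[0,0,0],[0,0,0]]]'
python3 go.py .486 .0404 .142 83
```

```text
t: 17.17
eef_pos: [0.4747, 0.0417, 0.1436]
ee_rot: [3.142, -0.0, 3.02]
ft_force: [-2.7, 1.0, 1.8]
opening: 0.003
grip_force: 1.6
t: 17.58
eef_pos: [0.4849, 0.0404, 0.1431]
ee_rot: [-3.141, -0.0, 3.019]
ft_force: [-4.7, 1.0, 3.4]
opening: 0.001
grip_force: 2.2
t 17.58 pos [0.485 0.04  0.143] turn u [-0.001 -0.001 -0.   ] shift now u [-0.045  0.006  0.044] shift after turn u [-0.045  0.006  0.044] F [-4.691  1.001  3.432] op 0.001 grip 2.174033336341381 q [-0.112  0.663 -0.043  2.098  0.071  0.382  1.237]
```

```bash
python3 -m creep '[[[-0.08,0,0],[0,0,0]],[[-0.06,0,0],[0,0,0]],[[-0.06,0,0],[0,0,0]],[[0,0,0],[0,0,0]],[[0,0,0],[0,0,0]]]'
python3 -m creep '[[[-0.05,0,0],[0,0,0]],[[-0.04,0,0],[0,0,0]],[[0,0,0],[0,0,0]],[[0,0,0],[0,0,0]]]'
```

```text
t: 18.0
eef_pos: [0.4885, 0.0399, 0.143]
ee_rot: [-3.141, -0.003, 3.02]
ft_force: [-6.0, 0.5, 4.5]
opening: 0.003
grip_force: 3.1
t: 18.33
eef_pos: [0.4888, 0.0399, 0.1428]
ee_rot: [-3.14, -0.007, 3.02]
ft_force: [-9.1, 2.2, 7.0]
opening: 0.006
grip_force: 4.9
```

```bash
python3 -m creep '[[[-0.06,0,0],[0,0,0]],[[-0.06,0,0],[0,0,0]],[[-0.06,0,0],[0,0,0]],[[0,0,0],[0,0,0]],[[0,0,0],[0,0,0]]]'
python3 -m creep '[[[-0.05,0,0],[0,0,0]],[[-0.05,0,0],[0,0,0]],[[0,0,0],[0,0,0]],[[0,0,0],[0,0,0]],[[0,0,0],[0,0,0]]]'
```

```text
t: 18.75
eef_pos: [0.4894, 0.0397, 0.1424]
ee_rot: [-3.139, -0.015, 3.021]
ft_force: [-17.4, 3.0, 12.9]
opening: 0.005
grip_force: 8.7
t: 19.17
eef_pos: [0.4897, 0.0396, 0.1422]
ee_rot: [-3.138, -0.02, 3.021]
ft_force: [-21.3, 3.6, 16.2]
opening: 0.007
grip_force: 10.8
```

```bash
python3 -m creep '[[[0,0,0],[0,0,0]],[[0,0,0],[0,0,0]],[[0,0,0],[0,0,0]],[[0,0,0],[0,0,0]],[[0,0,0],[0,0,0]]]'
python3 - <<'E'
from h import *
a=cam('scene')['pixels'][165:315,270:420,::-1]; t=cam('top')['pixels'][220:300,285:365,::-1]
cv2.imwrite('pics/s6.png',np.hstack([cv2.resize(p,(400,400),interpolation=cv2.INTER_CUBIC) for p in (a,t)]))
E
```

```text
t: 19.58
eef_pos: [0.4897, 0.0396, 0.1423]
ee_rot: [-3.138, -0.019, 3.021]
ft_force: [-20.0, 4.3, 15.9]
opening: 0.008
grip_force: 10.8
```

View pics/s6.png

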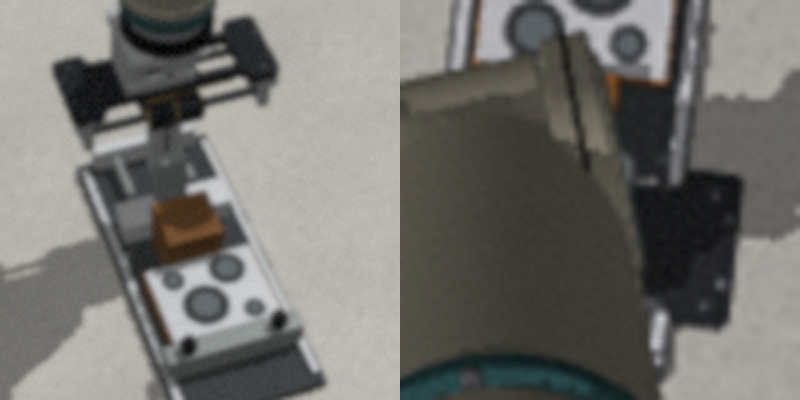

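The stack is closed up tight and upright at crop (187,228), and the push holds steady at about 20 N.

```bash
python3 -c "
from station import manip
print(manip.hand_in())"
```

```text
the job is handed in; nothing more can be done
None
```

I stood two spacers square in the 66 mm gap and handed the job in with the arm holding the bar against the stack at about 20 N, at 19.6 s; `hand_in` returned no verdict.

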